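# Open the counterweighted barrier and push the rack home

## Task

The small loading dock on the bench is closed by a counterweighted barrier. Push the barrier up by its raised outer end until it tips past its balance point and stays up by itself, and let go of it; then push the white rack along the lane, under the open barrier, until it is fully home against the end stop, and leave it there with the barrier still up. Push with the fingers only: the rack is not to be lifted, and do not disturb the bottle, the vials or the dish standing round the dock.

Things in the scene. Friction and masses are not known exactly. Their poses are not given: they have to be found in the camera images.
- dock: Loading dock, fixed to the bench: grey base plate 245 x 260 mm, 6 mm thick, with a lane on it. Origin: on the bench top, on the lane's centre line, straight below the barrier. x points along the lane into the dock (away from the robot), y to the left across it, z up. The plate covers x -149 to +96 mm, y -140 to +120 mm in this frame.
- dock_lane (a point): Centre of the lane floor (dock frame x -29, y 0, z 6 mm); axes as the dock's. The lane lies between two metal guides along x, 112 mm apart inside, each 8 mm thick and 234 mm long, tops 24 mm above the bench.
- dock_stop (a point): Centre of the near face of the end stop, the metal cross bar that closes the far end of the lane (dock frame x +81, y 0, z 19 mm; its top 32 mm above the bench); axes as the dock's.
- dock_hinge (a point): The barrier's hinge, at the right of the lane (dock frame x 0, y -95, z 52 mm); axes as the dock's. Its post is 67 mm high. The barrier turns about the dock's x axis: its outer end rises from the left and swings over to the right.
- barrier (a joint): Angle of the barrier: 0 lying across the lane, growing as its outer (left) end goes up, stop at 1.66 (just past upright). It balances at about 0.79 rad: let go below that it falls back to 0, above that it goes on by itself to the stop and stays. Pushing it up at the handle takes 1 to 1.5 N at first, less and less towards the balance point.
- barrier_handle (a point): Middle of the barrier's handle, its raised outer end: a plain steel rod 12 mm thick, 70 mm long, lying along the dock's y when down, 90 mm above the bench with bare bench beneath. 230 mm out from the hinge along the barrier and 38 mm above it (barrier's own y and z, radius 233 mm). Moves with the barrier; x along the hinge, y outward along the barrier.
- barrier_bar (a point): Middle of the barrier's flat bar, 12 mm thick and 20 mm deep, which crosses the lane 30 to 50 mm above the bench when down (too low for the rack to pass) and rests at its left end in a saddle 45 mm high at dock y +82 mm. Moves with the barrier; y outward along it.
- barrier_weight (a point): Centre of the counterweight, a round steel block 40 mm across and 44 mm wide, which stands 70 mm straight above the hinge when the barrier is down and swings out to the right, to nearly hinge height, as the barrier rises.
- rack: White rack with a purple perforated insert: a plain block 72 mm along its x, 100 mm along its y, 39 mm high, 100 to 200 g, loose, standing on the plate in the lane on the robot's side of the barrier. Origin: centre of its underside; its x points along the lane within a few degrees. Fully home, its origin is at x = +45 mm, z = +6 mm in the dock's frame.
- vial_left: Screw vial, 25 mm across, 50 mm high, loose, standing to the left of the handle. Origin: centre of its underside. Not to be disturbed.
- petri_left: Flat round dish, 66 mm across, 16 mm high, loose, lying to the left of the dock, on the robot's side. Origin: centre of its underside. Not to be disturbed.
- bottle_right: Small brown screw-cap bottle, 43 mm across, 83 mm high, loose, to the right of the dock. Origin: centre of its underside. Not to be disturbed.
- vial_right: Screw vial, 25 mm across, 50 mm high, loose, to the right of the lane on the robot's side. Origin: centre of its underside. Not to be disturbed.
There are look-alikes about, which are no part of the job. There is more than one size of the rack; the one meant has the size given above.

How it is judged:
On the way, in this order (a step that is already met when the one before it is completed fails the run):
1. the barrier stands up at its stop by itself, untouched, with the rack still on the near side (value of joint barrier above 1.5 rad and contact force between each of the arm, the fingers and barrier below 0.05 N and x of rack in the frame of dock below -0.03 m), for 0.3 s.
2. the rack is against the end stop (x of rack in the frame of dock above 0.041 m), for 0.2 s.
At the end, for the whole second after the job is handed in: The barrier is up at its stop (angle over 1.5 rad) and still; the rack stands flat in the lane within 4 mm of the end stop (origin at x = 41 to 49 mm in the dock's frame, within 10 mm of the centre line, within 0.09 rad of straight), at rest (value of joint barrier above 1.5 rad and velocity of joint barrier below 0.1 rad/s and x of rack in the frame of dock between 0.041 and 0.049 m and y of rack in the frame of dock between -0.01 and 0.01 m and z of rack in the frame of dock below 0.01 m and angle between the x axis of rack and the x axis of dock, either way round below 0.09 rad and angle between rack's own z axis and vertical below 0.05 rad and linear speed of rack below 0.01 m/s); the robot touches nothing.
It fails at once if the rack is lifted or tipped (z of rack in the frame of dock above 0.018 m or angle between rack's own z axis and vertical above 0.25 rad).
It fails at once if the bottle, a vial or the dish is moved more than 15 mm or knocked over (distance of any of vial_left, petri_left, bottle_right, vial_right from where it was at the start of the episode above 0.015 m or angle between any of vial_left, bottle_right, vial_right's own z axis and vertical above 0.4 rad).
It also fails if it takes over 50 s, if anything falls off the work surface, if the arm or the gripper's body presses on something with over 40 N, if the wrist force passes 120 N, or if a joint passes its speed limit or range.

## Robot

A 6-joint arm with a two-finger parallel gripper is mounted at the origin on a cart in front of the work surface, level with it; the furniture and walls round the work are solid. World frame = base frame: x ahead of the robot, y to its left, z up, the work surface at z = 0. Lengths are in m, angles in rad, forces in N, time in s.
With the tool pointing down it reaches from about 0.425 to 1.125 m from the base axis. Payload 14.9 kg.
Tool frame: the origin (TCP) lies between the finger pads; the fingertips stand 25 mm ahead of it and the grasp point (between the pads) lies 6 mm ahead of it (r.tip_reach is the distance from the TCP to the fingertips, in m); z points along the fingers, y is the line along which they close (so a half turn about z gives the same grasp; the last joint's range is limited). The gripper opens to 91 mm and grips with 3 to 60 N. Pads are 32 mm wide; open, the fingers measure 118 mm over their backs; the gripper's body (76 mm by 178 mm) begins 60 mm behind the grasp point.
Start: joints at [1.145, 0.379, 1.734, -0, 1.028, -0.033], TCP at [0.268, 0.647, 0.239] pointing down, gripper open.
Joint ranges: [-2.77, 2.77], [-0.74, 2.19], [0, 2.66], [-1.06, 4.2], [0.31, 2.87], [-3.08, 3.08]. Speed limits (rad/s): [1.89, 1.89, 2.39, 3.14, 3.14, 3.14].

## Interface

Orientations are given as a unit quaternion [w, x, y, z].
In Python, from cell import r gives the robot as it stands. Calls block until the motion is done:
- r.movep(position, orientation): joint-space move of the TCP to a pose.
- r.move_straight(position, rot=None, max_speed=0.15, f_stop=None): straight line of the TCP; rot=None keeps the orientation; max_speed is the mean speed in m/s. With f_stop (N) it stops when the force on the tool has changed by that much, and returns True; else False.
- r.move_j(angles): joint-space move.
- r.gripper_open() and r.grab(): open the fingers fully, or close them until they stop; the grip force is fixed at half the most.
- r.hold(seconds).
- r.ik(position, orientation): joint angles nearest the present ones, or None.
- r.read_state(): the state.
- r.snapshot(name): name is "side" or "top"; returns a dict with "frame" (400x640x3 uint8, red, green, blue), "camera_matrix" (3x3 intrinsics, pixels), "T" (4x4, takes a point from camera to world coordinates). Camera axes: x right, y up, looking along -z (the intrinsics and any distortion apply to the point x, -y, -z); pixel columns grow to the right and rows downward; lengths in m; the calibration is good to about 2 mm. A picture is of the moment at which its call begins. There is no depth.
A pose or a line that the arm cannot do raises r.IKError and nothing moves.
- r.hand_in(): hands the job in; it is judged then, once.
Trained networks look in a picture, given as the dict that the camera call returned (one of the last four; its "shot" number tells which), for a name from the list of things; names that differ only in an ending like _2 or _b are one class to them, and where a whole thing is asked for, a point or a joint stands for the part that bears it (a point fixed in the world has none). Each returns a list of dicts, best first, with "conf" (0 to 1); they miss things now and then, are a little off and sometimes report something else, mostly with a low value. They report only what shows in the picture. A call takes as long as a camera call. They do not tell look-alikes from the thing itself.
- r.regions_of(picture, thing): "pixels" (400x640 bool, what is visible of it).
- r.spot_point(picture, thing): "at" ([x, y, z] in m, in the coordinates of the camera as it stood for that picture, good to about 4 mm: a listed point, or the origin of a listed thing).
The state is a dict: "clock": time; "joint_pos": joint angles; "dq": joint speeds; "tau": joint torques, N m; "eef_pos": TCP position; "tool_rot": TCP orientation; "wrist_force": force on the tool from outside, world axes, zero at the start; "wrist_torque": the same for the moment, N m; "finger_gap": finger opening in m; "finger_force": force on a finger pad.
Only numpy, scipy, OpenCV 4.12 (cv2) and the standard library are available. Lean on these libraries where they do the work, as an engineer would, in place of code of your own. Each camera call takes 0.05 s, during which the arm holds its last target. There are 200 camera calls.

## Working session

There is one attempt and no reset: what is moved stays moved. The work goes in short steps, each a Python script; the robot and the scene stay as the last script left them, time stands still between calls to the robot, and variables do not carry over. Pictures are saved under pics/ and viewed, at most 10 in all, crops included, and the job is handed in when it is done.

```bash
mkdir -p pics; ls; cat > h.py <<'E'
import numpy as np, cv2
from cell import r
def W(p,at): return (p["T"]@np.r_[at,1])[:3]
def save(p,n): cv2.imwrite(f"pics/{n}.png",p["frame"][:,:,::-1])
E
python3 - <<'E'
from h import *
np.set_printoptions(precision=4,suppress=True)
s=r.read_state();print(s["clock"],s["tool_rot"],r.tip_reach)
for c in("side","top"):
    p=r.snapshot(c);save(p,c+"0");print(c,p["T"][:3,3])
    for t in "dock dock_lane dock_stop dock_hinge barrier_handle barrier_bar barrier_weight rack vial_left petri_left bottle_right vial_right".split():
        try: print(t,[(round(d["conf"],2),W(p,d["at"]).round(4).tolist()) for d in r.spot_point(p,t)][:3])
        except Exception as e: print(t,e)
print(r.read_state()["clock"])
E
```

```text
pics
0.0 [-0.0001  0.1951  0.9808 -0.0005] 0.025
side [0.4447 0.7421 0.7418]
dock []
dock_lane [(0.87, [0.5245, -0.1836, 0.0013])]
dock_stop [(0.67, [0.6339, -0.1895, 0.013])]
dock_hinge [(0.9, [0.5485, -0.2839, 0.052])]
barrier_handle [(0.74, [0.558, -0.0532, 0.0867]), (0.55, [0.4821, -0.1824, 0.0088])]
barrier_bar [(0.81, [0.5511, -0.1885, 0.0358])]
barrier_weight [(0.76, [0.5532, -0.2869, 0.116])]
rack [(0.87, [0.4838, -0.186, 0.0043]), (0.86, [0.4672, 0.245, -0.0004])]
vial_left [(0.79, [0.5699, 0.0625, 0.0023]), (0.31, [0.5235, -0.1859, 0.0033])]
petri_left [(0.97, [0.4575, 0.0757, -0.0033])]
bottle_right [(0.61, [0.5778, -0.4119, -0.0005])]
vial_right [(0.42, [0.4979, -0.3605, -0.0023])]
top [ 0.3643 -0.0786  1.2407]
dock [(0.78, [0.5529, -0.191, 0.001]), (0.22, [0.5261, -0.1917, 0.0036])]
dock_lane []
dock_stop [(0.83, [0.6283, -0.1945, 0.021])]
dock_hinge [(0.75, [0.5435, -0.2892, 0.0566])]
barrier_handle [(0.78, [0.5566, -0.0589, 0.0908]), (0.66, [0.5243, -0.1911, 0.0063]), (0.65, [0.5673, 0.0574, 0.0014])]
barrier_bar [(0.79, [0.556, -0.1882, 0.0399])]
barrier_weight [(0.63, [0.5537, -0.2891, 0.1203])]
rack [(0.95, [0.4596, 0.2407, 0.0035]), (0.76, [0.487, -0.1875, 0.0044]), (0.74, [0.6332, -0.198, 0.0191])]
vial_left [(0.65, [0.5651, 0.0586, -0.002])]
petri_left [(0.63, [0.4602, 0.07, 0.0018])]
bottle_right [(0.77, [0.5709, -0.4134, -0.0012])]
vial_right [(0.69, [0.4967, -0.367, 0.0])]
1.3
```

View pics/side0.png

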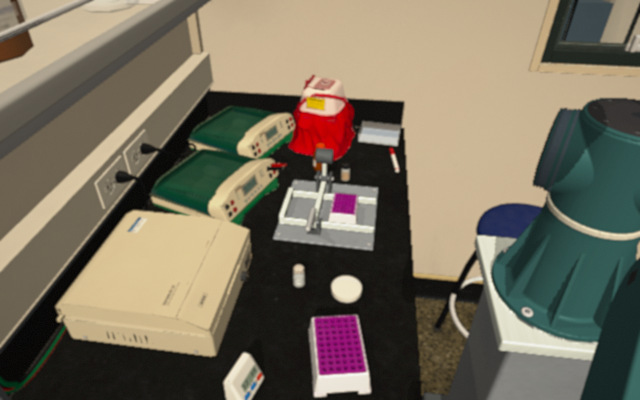

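View pics/top0.png

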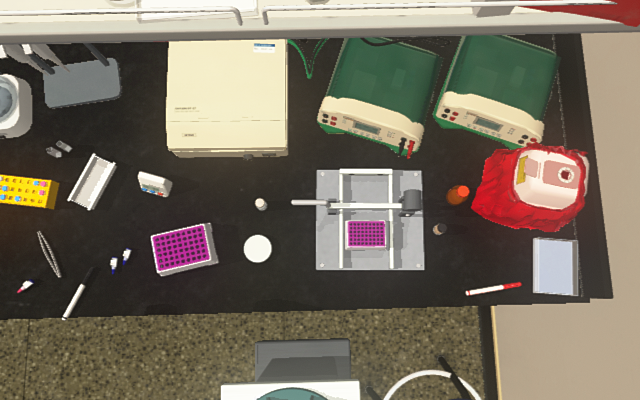

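The pictures agree with the networks. In the top view the barrier crosses the lane at (370,204), with its handle at (308,202). The right rack is the small one at (366,234), and the large one at (182,249) is a look-alike. The vial is at (261,204) and the dish at (257,249). Next I fit the dock pose and check reach for a tilted tool coming under the handle.

```bash
cat >> h.py <<'E'
from scipy.spatial.transform import Rotation as R
from scipy.optimize import least_squares
M=[((-29,0),(.5245,-.1836)),((81,0),(.6339,-.1895)),((81,0),(.6283,-.1945)),((0,-95),(.5485,-.2839)),((0,-95),(.5435,-.2892)),
((0,135),(.558,-.0532)),((0,135),(.5566,-.0589)),((0,-95),(.5532,-.2869)),((0,-95),(.5537,-.2891))]
def _f(q):
    c,s=np.cos(q[2]),np.sin(q[2])
    return np.concatenate([q[:2]+np.array([[c,-s],[s,c]])@(np.array(a)/1000)-b for a,b in M])
fit=least_squares(_f,[.55,-.19,0],loss="soft_l1",f_scale=.003)
X0,Y0,YAW=fit.x
Rd=R.from_euler("z",YAW)
def D(p): return Rd.apply(np.array(p)/1000)+[X0,Y0,0]      # dock mm -> world m
def inv(w): return Rd.inv().apply(np.array(w)-[X0,Y0,0])*1000
def quat(rot): q=rot.as_quat(); return q[[3,0,1,2]]
def tool(z,y):   # dock-frame tool z and closing axis
    z=np.array(z,float);z/=np.linalg.norm(z);y=np.array(y,float);y-=z*(y@z);y/=np.linalg.norm(y)
    return quat(Rd*R.from_matrix(np.c_[np.cross(y,z),y,z]))
E
python3 - <<'E'
from h import *
np.set_printoptions(precision=3,suppress=True)
print(fit.x,(fit.fun.reshape(-1,2)*1000).round(1).tolist())
for n,w in dict(rack=(.4855,-.187,0),vl=(.5675,.06,0),petri=(.459,.073,0),bot=(.574,-.4125,0),vr=(.497,-.364,0)).items(): print(n,inv(w))
for t in (30,45,60,75,90):
  for s in (1,-1):
    z=[np.sin(np.radians(t)),0,-np.cos(np.radians(t))]
    print(t,s,[r.ik(D(p),tool(z,[0,s,0])) is not None for p in ([0,135,65],[-80,135,65],[0,100,140],[0,41,220],[0,10,250],[-80,10,250])])
for s in (1,-1):print([r.ik(D(p),tool([0,0,-1],[s,0,0])) for p in ([-130,0,42],[-130,0,150],[0,0,42])])
E
```

```text
[ 0.553 -0.191 -0.031] [[-0.8, -6.3], [-0.3, -3.9], [5.3, 1.1], [1.2, -1.9], [6.2, 3.4], [-1.1, -2.7], [0.3, 3.0], [-3.5, 1.1], [-4.0, 3.3]]
rack [-67.274   1.761   0.   ]
vl [  7.037 251.182   0.   ]
petri [-101.814  260.816    0.   ]
bot [  28.168 -220.889    0.   ]
vr [ -50.297 -174.798    0.   ]
30 1 [False, False, False, True, True, True]
30 -1 [False, False, False, True, True, True]
45 1 [True, True, False, False, True, True]
45 -1 [True, True, False, False, True, True]
60 1 [True, True, True, True, True, True]
60 -1 [True, True, True, True, True, True]
75 1 [True, True, True, True, True, True]
75 -1 [True, True, True, True, True, True]
90 1 [True, True, True, True, True, True]
90 -1 [True, True, True, True, True, True]
[array([-0.467,  0.371,  2.255, -0.   ,  0.516, -0.436]), array([-0.467,  0.145,  2.245, -0.   ,  0.752, -0.436]), array([-0.372,  0.504,  2.016, -0.   ,  0.622, -0.341])]
[array([-0.467,  0.371,  2.255, -0.   ,  0.516,  2.706]), array([-0.467,  0.145,  2.245, -0.   ,  0.752,  2.706]), array([-0.372,  0.504,  2.016, -0.   ,  0.622,  2.8  ])]
```

```bash
python3 - <<'E'
from h import *
t=np.radians(65); q=tool([np.sin(t),0,-np.cos(t)],[0,1,0]); qd=r.read_state()["tool_rot"]
def arc(a,bz=12,by=230,x=2): return D([x,-95+by*np.cos(a)-bz*np.sin(a),52+by*np.sin(a)+bz*np.cos(a)])
# choose closing sign with the smaller wrist turn
q2=tool([np.sin(t),0,-np.cos(t)],[0,-1,0])
j0=r.read_state()["joint_pos"]
q=min((q,q2),key=lambda k:abs(r.ik(D([-80,135,200]),k)[5]-j0[5]))
r.grab()
r.movep([.3,.45,.3],qd)
r.movep(D([-80,135,220]),q)
r.move_straight(D([-80,135,52]))
r.move_straight(arc(0,0))
p=r.snapshot("side");save(p,"under")
s=r.read_state();print(s["clock"],inv(s["eef_pos"]),s["wrist_force"])
E
python3 -c "
import cv2;i=cv2.imread('pics/under.png')[110:310,230:450];cv2.imwrite('pics/under_c.png',cv2.resize(i,None,fx=3,fy=3)[:600,:])"
```

```text
7.8833 [  0.79292687 135.11150603  51.76290804] [-0.22406979 -0.48879487  0.00937732]
```

View pics/under_c.png

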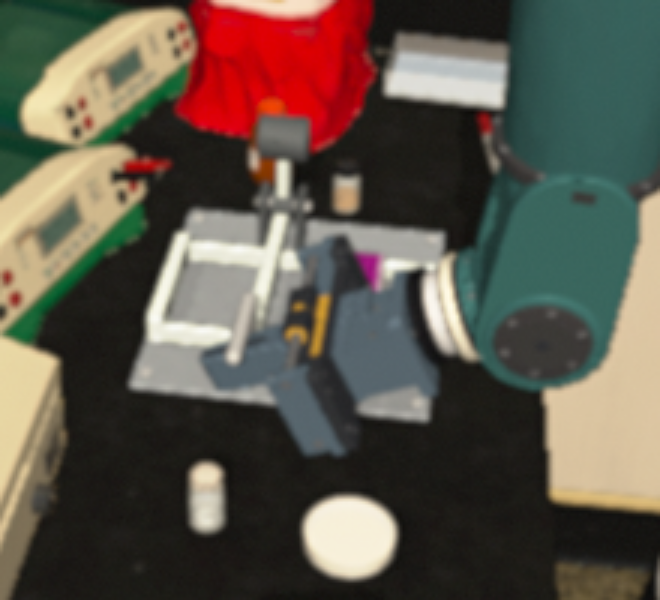

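The closed fingers lie under the handle: the rod is at crop (240,325), with the fingertips just beyond it at (215,365). Vial and dish are clear. Now I lift.

```bash
python3 - <<'E'
from h import *
def arc(a,bz=12,by=230,x=2): return D([x,-95+by*np.cos(a)-bz*np.sin(a),52+by*np.sin(a)+bz*np.cos(a)])
for a in np.linspace(0,1,7)[0:]:
    r.move_straight(arc(a),max_speed=.1); s=r.read_state(); print(a.round(2),s["wrist_force"].round(2) if hasattr(s["wrist_force"],'round') else s["wrist_force"])
r.hold(.6)
p=r.snapshot("side");save(p,"up")
for t in("barrier_handle","barrier_weight","rack"):print(t,[(d["conf"],inv(W(p,d["at"])).round()) for d in r.spot_point(p,t)])
print(r.read_state()["clock"])
E
```

```text
0.0 [-2.46  0.04 -1.44]
0.17 [-0.85  0.52 -0.91]
0.33 [0.33 0.4  0.15]
0.5 [-0.11  0.53 -0.62]
0.67 [-0.34  0.7  -0.47]
0.83 [-0.77 -0.64  0.07]
1.0 [0.3  0.4  0.58]
barrier_handle []
barrier_weight []
rack [(0.87, array([-67.,   8.,   6.])), (0.79, array([-100.,  435.,   -2.]))]
12.15
```

View pics/up.png

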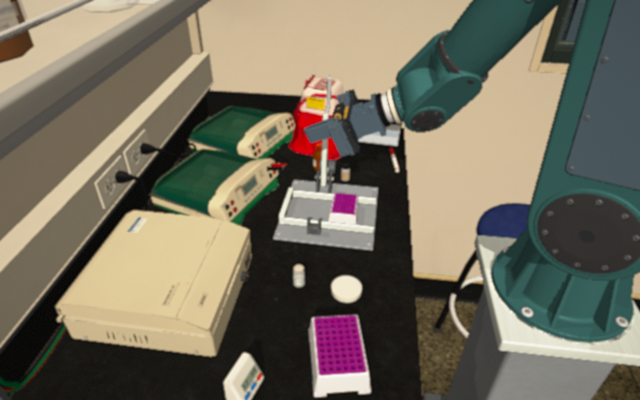

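The barrier stands upright at (325,90–190), clear of the gripper, and the rack is still in place at (343,205). Next I retreat, go down behind the rack and push.

```bash
python3 - <<'E'
from h import *
np.set_printoptions(precision=2,suppress=True)
e=inv(r.read_state()["eef_pos"])
r.move_straight(D(e+[-110,10,10]))
q=tool([0,0,-1],[1,0,0])
r.movep(D([-132,2,200]),q)
p=r.snapshot("side")
for t in("barrier_handle","barrier_weight","barrier_bar","rack"):print(t,[(round(d["conf"],2),inv(W(p,d["at"])).round()) for d in r.spot_point(p,t)])
print(r.move_straight(D([-132,2,42]),f_stop=8))
s=r.read_state();print(s["clock"],inv(s["eef_pos"]),s["wrist_force"])
p=r.snapshot("side");save(p,"behind");cv2.imwrite("pics/behind_c.png",cv2.resize(p["frame"][60:260,230:450,::-1],None,fx=3,fy=3))
E
```

```text
barrier_handle [(0.77, array([   1., -148.,  277.])), (0.74, array([  28., -218.,   -1.]))]
barrier_weight [(0.73, array([   1., -166.,   41.]))]
barrier_bar []
rack [(0.82, array([-70.,   7.,   5.])), (0.68, array([-101.,  430.,    2.]))]
False
16.2917 [-131.59    1.83   42.59] [-0.35 -0.69 -0.41]
```

View pics/behind_c.png

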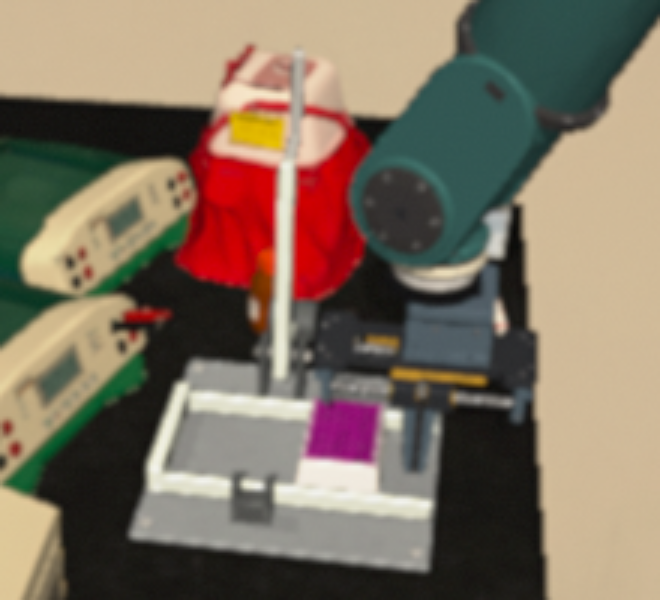

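The fingers stand in the lane behind the rack at crop (415,440), and the barrier is up; the handle measured at (1,-148,277) fits 1.66 rad. I push halfway first, then check wrist clearance to the upright barrier from above.

```bash
python3 - <<'E'
from h import *
np.set_printoptions(precision=2,suppress=True)
print(r.move_straight(D([-60,2,42]),max_speed=.06,f_stop=10))
s=r.read_state();print(s["clock"],inv(s["eef_pos"]),s["wrist_force"])
p=r.snapshot("top");cv2.imwrite("pics/mid_c.png",cv2.resize(p["frame"][150:310,270:490,::-1],None,fx=3,fy=3))
E
```

```text
False
17.6917 [-59.98   1.93  42.01] [ 0.24 -0.64  0.15]
```

View pics/mid_c.png

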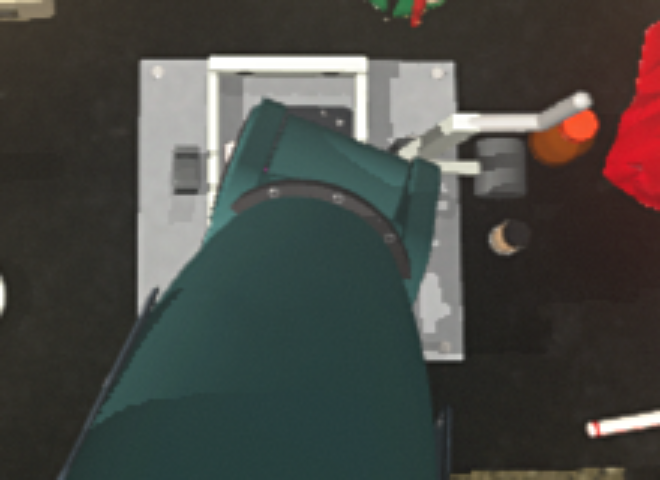

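The wrist housing's right end (crop (440,190), about dock y −70 to −79 mm) clears the bar by some 25 mm. I shift the push 6 mm left for margin; the rack sits slightly left of centre anyway. Then I finish the push until it meets the stop.

```bash
python3 - <<'E'
from h import *
np.set_printoptions(precision=2,suppress=True)
r.move_straight(D([-66,2,42]));r.move_straight(D([-66,8,42]))
def st():
    s=r.read_state();print(round(s["clock"],2),inv(s["eef_pos"]),s["wrist_force"])
print(r.move_straight(D([-25,8,42]),max_speed=.06,f_stop=10));st()
print(r.move_straight(D([8,7,42]),max_speed=.03,f_stop=10));st()
E
```

```text
False
19.07 [-25.11   8.04  41.95] [-0.31 -0.22  0.16]
True
19.81 [-4.    7.48 41.6 ] [-0.22 -0.59  1.18]
```

It stopped at −4.0 mm, and contact at home was expected at about −4.5. I press once more to square it, back off and look.

```bash
python3 - <<'E'
from h import *
np.set_printoptions(precision=2,suppress=True)
print(r.move_straight(D([6,5,42]),max_speed=.02,f_stop=8));r.hold(.2)
s=r.read_state();print(s["clock"],inv(s["eef_pos"]),s["wrist_force"])
e=inv(s["eef_pos"])
r.move_straight(D(e+[-70,0,0]),max_speed=.1)
r.move_straight(D(e+[-100,0,150]))
r.movep([.42,.25,.3],s["tool_rot"])
r.hold(.3)
for c in("top","side"):
    p=r.snapshot(c)
    for t in("rack","dock_stop","barrier_handle","barrier_weight","vial_left","petri_left","bottle_right","vial_right"):print(c,t,[(round(d["conf"],2),inv(W(p,d["at"])).round()) for d in r.spot_point(p,t)])
    cv2.imwrite(f"pics/end_{c}.png",cv2.resize(p["frame"][150:310,270:490,::-1] if c=="top" else p["frame"][60:260,230:450,::-1],None,fx=3,fy=3))
print(r.read_state()["clock"])
E
```

```text
True
20.2417 [-4.51  7.63 40.99] [ 0.36 -1.01  0.48]
top rack [(0.97, array([47., -1.,  6.])), (0.55, array([-105.,  429.,    3.])), (0.37, array([ -4., -94.,  52.]))]
top dock_stop [(0.82, array([79., -2., 18.]))]
top barrier_handle [(0.98, array([  -1., -153.,  277.]))]
top barrier_weight [(0.59, array([ -4., -97.,  53.]))]
top vial_left [(0.43, array([  3., 251.,   0.])), (0.4, array([  26., -224.,   -4.])), (0.28, array([  -1., -155.,  276.]))]
top petri_left [(0.67, array([-97., 258.,   3.]))]
top bottle_right []
top vial_right [(0.42, array([ -48., -177.,    3.]))]
side rack [(0.74, array([44.,  5.,  5.])), (0.67, array([-96., 434.,  -1.]))]
side dock_stop [(0.96, array([79.,  6., 14.]))]
side barrier_handle [(0.94, array([  -0., -150.,  276.]))]
side barrier_weight [(0.67, array([  -2., -164.,   40.]))]
side vial_left [(0.71, array([  6., 254.,  -2.]))]
side petri_left [(0.62, array([-102.,  263.,   -2.]))]
side bottle_right [(0.55, array([  28., -217.,   -1.]))]
side vial_right [(0.61, array([ -48., -170.,   -0.])), (0.48, array([-31.,   5.,   5.]))]
25.0917
```

View pics/end_top.png

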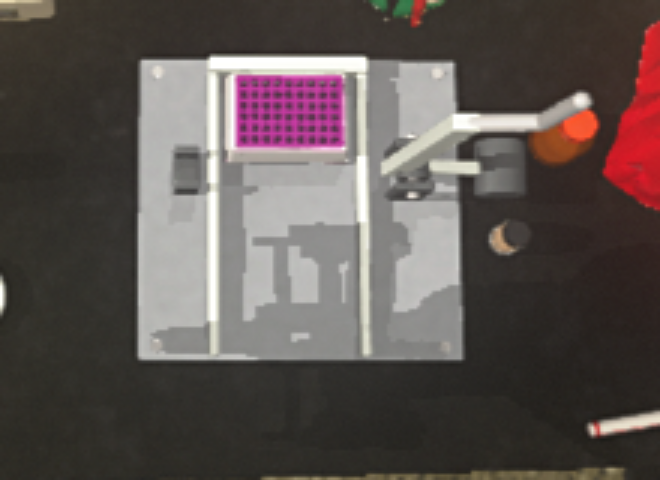

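View pics/end_side.png

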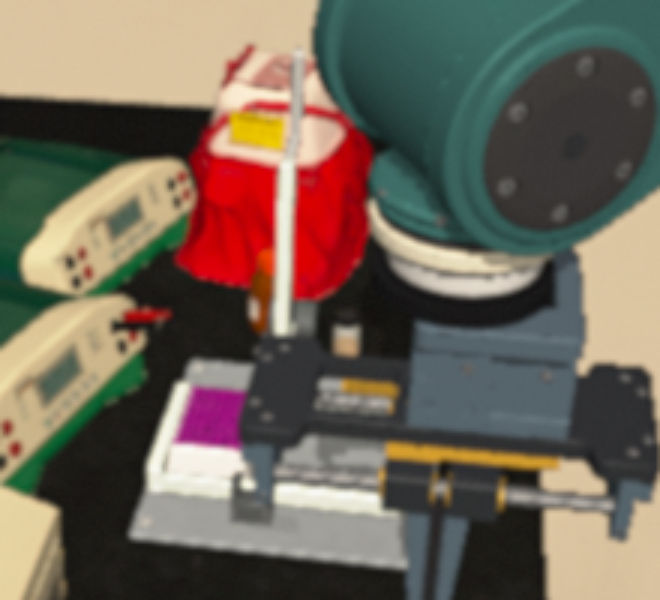

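The rack sits square against the stop (top crop (290,115), x ≈ 44–47 mm), the barrier is up, and the other things are where they were.

```bash
python3 -c "
from cell import r
print(r.hand_in())"
```

```text
the job is handed in; nothing more can be done
None
```

The job is handed in: the barrier stands up at its stop by itself, the rack is home against the end stop, and the bottle, vials and dish were not disturbed; I have not seen the judge's result.

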